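# Fetch a leather heel block from the back of a tip-out bin and set it in the marking jig

## Task

Tip the green bin forward to its stop so that it stays open, lift out the tan leather heel block from the back compartment, and leave the black one in the bin. Set the tan block down flat on the blue jig, between the two yellow lines, with one of its short ends square and flush against the aluminium stop, without shoving the jig out of place. Then let go, tip the bin fully back shut, and disturb nothing else on the bench.

Things in the scene. Friction and masses are not known exactly. Their poses are not given: they have to be found in the camera images.
- bin (a joint): tilt of the green sheet-metal bin: 0 = shut (floor level), grows as its top is pulled towards the robot, to a hard stop at 0.68 rad. The pivot is stiff (friction 0.6 N m): near the stop the bin stays where it is left, half open it may sink back, and a push of a few newtons down on what lies at its back swings it back too. Tipping takes about 12 N at the rail.
- hinge (a point): middle of the bin's hinge line (its lower front edge), 20 mm above the table, on the fixed plywood stand, 250 mm wide. Axes: x level, from the stand's front to its back (roughly away from the robot); y along the hinge line; z up. Full-height side cheeks start 160 mm behind the hinge, 110 mm either side of the middle; ahead of that they reach only 22 mm above the hinge line.
- canopy (a point): middle of the lower front edge of the stand's canopy shelf (12 mm thick, 250 mm wide along y), which roofs the rear of the bin: 110 mm behind and 180 mm above the hinge line. The shelf runs 125 mm further back (x) and carries a tin and a jar. Axes as hinge.
- rail (a point): centre of the steel pull rail on top of the bin's front wall (6 mm thick): 14 mm thick, 18 mm high, 212 mm long (y), can be pinched or hooked from above. It moves with the bin; shut, it is 3 mm behind and 114 mm above the hinge line. Axes are the bin's own: x from its front to its back along its floor, y along the hinge, z out of its open top (leans to the robot as the bin tips).
- bin_floor (a point): middle of the inner floor's front edge, 6 mm above the hinge line when shut; moves with the bin, axes as rail. Inside, the bin is 200 mm wide, its floor runs from x 6 to 184 mm; a low divider (22 mm high) at x 95 to 100 mm splits it into a front and a back compartment; side and back walls stand 42 mm above the floor (sides 91 mm where x is below 36 mm).
- tan_heel_mid (a point): centre of the tan and brown layered leather heel block to fetch, 70 mm long (x) by 56 mm wide (y) by 50 mm high (z), about 0.16 kg, lying flat in the back compartment, its x roughly along the bin's x. It may slide to the divider as the bin tips.
- black_heel_mid (a point): centre of the black rubber heel block, 66 x 56 x 40 mm (x, y, z), loose in the front compartment; it stays in the bin and may slide there.
- stop (a point): point on the marking jig, mid-length on the near face of its aluminium stop, at plate-top height (12 mm above the table). Axes: x towards the stop, y along it, z up. The jig is a loose 2.4 kg blue steel plate, 160 x 150 x 12 mm, clear for 140 mm ahead of the stop; the stop is 24 mm high, 110 mm long, 12 mm thick; the yellow lines run along x at y = +46 and -46 mm.
- polish_tin_mid (a point): centre of a red tin, 72 mm across, 45 mm high, on the canopy shelf: leave alone
- cream_jar_mid (a point): centre of a yellow jar, 52 mm across, 60 mm high, on the canopy shelf: leave alone
- last_mid (a point): a wooden shoe last, 170 x 60 x 95 mm, on the table at the left: leave alone
- glue_can_mid (a point): centre of an orange can, 84 mm across, 110 mm high, at the right: leave alone
- hammer: hammer, 240 mm long, lying on the table at the back right: leave alone
- brush: brush, 190 mm long, lying on the table at the left: leave alone
- sole: black rubber sole blank, 195 x 70 x 6 mm, lying on the table at the right: leave alone
Things that resemble listed ones, but are neither listed nor needed, are in the scene too. There is more than one size of the part that bears tan_heel_mid; the job needs the middle-sized.

How it is judged:
By the outcome, as a careful person would: the job done as asked, in the order asked, and still so for the second after the job is handed in, with the robot touching nothing.
It also fails if it takes over 72 s, if anything falls off the work surface, if the arm or the gripper's body presses on something with over 40 N, if the wrist force passes 120 N, or if a joint passes its speed limit or range.

## Robot

A 6-joint arm with a two-finger parallel gripper is mounted at the origin on the work surface. World frame = base frame: x ahead of the robot, y to its left, z up, the work surface at z = 0. Lengths are in m, angles in rad, forces in N, time in s.
With the tool pointing down it reaches from about 0.375 to 0.975 m from the base axis. Payload 3.8 kg.
Tool frame: the origin (TCP) lies on the centre line of the jaws, within the pads' length; the fingertips stand 14 mm ahead of it and the grasp point (between the pads) lies 5 mm behind it; z points along the fingers, y is the line along which they close (so a half turn about z gives the same grasp; the last joint's range is limited). The gripper opens to 85 mm and grips with 20 to 120 N. Pads are 22 mm wide; open, the fingers measure 114 mm over their backs; the gripper's body (76 mm by 85 mm) begins 54 mm behind the grasp point. The pads swing forward as they close: fully open they stand 13 mm farther back than shut.
Start: joints at [-1.338, 0.264, 1.604, -0, 1.274, -0.037], TCP at [0.18, -0.651, 0.245] pointing down, gripper open.
Joint ranges: [-2.63, 2.63], [-0.94, 2.18], [0.31, 2.57], [-1.31, 4.45], [0, 2.66], [-2.55, 2.55]. Speed limits (rad/s): [2.57, 2.57, 3.14, 3.14, 3.14, 3.14].

## Interface

Orientations are given as a rotation vector (axis times angle).
In Python, from workcell import bot, eyes, spot_in gives the robot as it stands.
- The arm moves only by the tool carry_out, never from a script. Its argument "series" is text: rows parted by semicolons, each of 4 numbers parted by spaces: the shift along the world's x, y, z in m, then the turn about the world's z in degrees. In form: tx ty tz roll; .... A call has 1 to 20 rows; each row shifts and turns the commanded pose from where the row before left it; what a row does not reach is not made up. A row lasts 1/8 s, in which the tool goes at most 62.5 mm and 10.7 degrees, less where a joint would pass 70% of its speed; a pose out of reach is approached as far as the arm can. A call is refused whole if a number of a shift passes 0.0625 or a number of a turn 10.7, either way. A call with a gripper value outside its range is refused whole. "jaw" is the gripper command: -1 is shut, 1 is fully open, values between are in proportion, set as the call begins (left out, the last holds). The fingers move at their own pace and stop on an object; "grip_force" is the grip in N (left out, the last holds). Time passes only in rows, so rows that do not move let the fingers close. It gives the time, the measured TCP pose, the force, the opening and the grip force at its end, in the units of the state.
- bot.read_state(): the state, without advancing time (a new reading comes with each control period).
- eyes.read_camera(name): name is "side" or "top" or "wrist"; returns (picture, depth): 384x512x3 uint8, blue, green, red; 384x512 float32, m along the optical axis (not along the pixel's ray), 0 where there is no reading.
- eyes.get_calibration(name): a dict with "K" (3x3 intrinsics, pixels), "position" and "rotation" of the camera in the world; the wrist camera has in their place "T_tool_cam" (4x4, takes a point from camera to tool coordinates, whose origin is the TCP and whose axes are the flange's). Camera axes: x right, y down, z forward; pixel columns grow to the right and rows downward; lengths in m; the calibration is good to about 2 mm. A picture is of the moment at which its call begins: read the wrist's pose just before it. get_calibration takes no time and is no camera call.
- bot.finish_job(): hands the job in; it is judged then, once.
Trained networks look in the newest picture that a camera, given by its name, has taken for a name from the list of things; names that differ only in an ending like _2 or _b are one class to them, and where a whole thing is asked for, a point or a joint stands for the part that bears it (a point fixed in the world has none). Each returns a list of dicts, best first, with "score" (0 to 1); they miss things now and then, are a little off and sometimes report something else, mostly with a low value. They report only what shows in the picture. A call takes as long as a camera call. They do not tell look-alikes from the thing itself.
- spot_in(camera, target): "rect" ([centre column, centre row, width, height] in pixels, round what is visible of it).
The state is a dict: "time": time; "q": joint angles; "joint_vel": joint speeds; "joint_torque": joint torques, N m; "tool_pos": TCP position; "tcp_rot": TCP orientation; "wrist_force": force on the tool from outside, world axes, zero at the start; "torque": the same for the moment, N m; "width": opening from 0.0 (shut) to 1.0 (fully open); "grip_force": force on a finger pad.
Only numpy, scipy, OpenCV 4.12 (cv2) and the standard library are available. Lean on these libraries where they do the work, as an engineer would, in place of code of your own. Each camera call takes 0.05 s, during which the arm holds its last target. There are 200 camera calls.

## Working session

There is one attempt and no reset: what is moved stays moved. The work goes in short steps, Python scripts to look and compute and a tool call to move; the robot and the scene stay as the last step left them, time stands still between calls to the robot, and variables do not carry over. Pictures are saved under pics/ and viewed, at most 10 in all, crops included, and the job is handed in when it is done.

Besides the shell and the picture viewer there is one more tool, called after ">>>" by a JSON object that holds its "op" and its "data", one argument or row to a line. carry_out: Moves the arm, as the interface text tells. Its arguments: {"type":"object","properties":{"series":{"type":"string"},"jaw":{"type":"number"},"grip_force":{"type":"number"}},"required":["series"]}

```bash
mkdir -p pics; cat > h.py <<'E'
import numpy as np, cv2
from workcell import bot, eyes, spot_in
from scipy.spatial.transform import Rotation as R
def shot(n):
    s=bot.read_state(); im,d=eyes.read_camera(n); c=eyes.get_calibration(n)
    K=np.array(c["K"])
    if n=="wrist":
        T=np.eye(4);T[:3,:3]=R.from_rotvec(s["tcp_rot"]).as_matrix();T[:3,3]=s["tool_pos"];T=T@np.array(c["T_tool_cam"])
    else:
        T=np.eye(4);r=np.array(c["rotation"]);T[:3,:3]=r if r.shape==(3,3) else R.from_rotvec(r).as_matrix();T[:3,3]=c["position"]
    v,u=np.mgrid[:d.shape[0],:d.shape[1]]
    P=np.stack([(u-K[0,2])/K[0,0]*d,(v-K[1,2])/K[1,1]*d,d],-1)@T[:3,:3].T+T[:3,3]
    P[d<=0]=np.nan
    return im,d,P
E
python3 - <<'E'
from h import *
for n in ("top","side"):
    im,d,P=shot(n); np.savez(f"/tmp/{n}",im=im,P=P)
    cv2.imwrite(f"pics/{n}0.png",im)
    print(n,eyes.get_calibration(n)["position"])
    for t in ("bin","rail","tan_heel_mid","black_heel_mid","stop","last_mid","glue_can_mid","polish_tin_mid"):
        for r in spot_in(n,t)[:3]:
            u,v=map(int,r["rect"][:2]); print(t,round(r["score"],2),np.round(r["rect"]),np.round(P[min(v,383),min(u,511)],3))
print(bot.read_state())
E
```

```text
top [0.43511339 0.00419492 1.27778025]
bin 0.65 [138. 259.  49.  46.] [0.357 0.41  0.02 ]
bin 0.63 [228. 180.  69.  52.] [0.616 0.128 0.028]
rail 0.64 [224. 179.  73.  52.] [0.611 0.134 0.064]
tan_heel_mid 0.7 [225. 165.  18.  13.] [0.654 0.133 0.074]
tan_heel_mid 0.7 [245. 263.  30.  32.] [0.351 0.064 0.065]
tan_heel_mid 0.61 [164. 136.  18.  22.] [0.756 0.336 0.041]
black_heel_mid 0.57 [220. 187.  23.  20.] [0.588 0.149 0.066]
black_heel_mid 0.33 [413. 180.  37.  59.] [ 0.625 -0.479  0.009]
stop 0.61 [333. 217.  55.  50.] [ 0.501 -0.215  0.008]
stop 0.24 [226. 178.  70.  47.] [0.618 0.13  0.036]
last_mid 0.85 [121. 200.  53.  41.] [0.542 0.443 0.093]
glue_can_mid 0.84 [424. 254.  42.  29.] [ 0.388 -0.466  0.111]
glue_can_mid 0.57 [413. 180.  36.  57.] [ 0.621 -0.482  0.01 ]
polish_tin_mid 0.57 [189. 131.  29.  29.] [0.71  0.211 0.261]
side [0.00845366 0.703224   1.0059518 ]
bin 0.67 [212. 225.  76.  66.] [0.618 0.153 0.065]
bin 0.51 [300. 192.  52.  39.] [ 0.499 -0.219  0.014]
bin 0.29 [262. 169.  52.  34.] [ 0.698 -0.234  0.007]
rail 0.66 [214. 224.  77.  69.] [0.614 0.147 0.067]

[... 535 characters left out ...]
]
{'time': 0.9, 'q': array([-1.33794066e+00,  2.63881151e-01,  1.60396168e+00,  1.46570427e-06,
        1.27373650e+00, -3.68858877e-02]), 'joint_vel': array([ 8.86038184e-04,  5.73079111e-04,  3.53273139e-04, -1.72021009e-03,
       -2.26998221e-04,  9.48488180e-05]), 'joint_torque': array([-1.35417689e-03, -5.15054369e+01, -3.67734182e+01, -5.88367175e-05,
        6.66310279e-04,  4.63948922e-06]), 'tool_pos': array([ 0.17988391, -0.6505917 ,  0.24531316]), 'tcp_rot': array([3.11305005e+00, 4.22423221e-01, 4.23699131e-06]), 'wrist_force': array([ 0.75889646, -0.13339191,  0.01703893]), 'torque': array([ 0.01843739, -0.01334315,  0.01078977]), 'grip_force': 0.0, 'width': 0.9953661782283976}
```

View pics/top0.png

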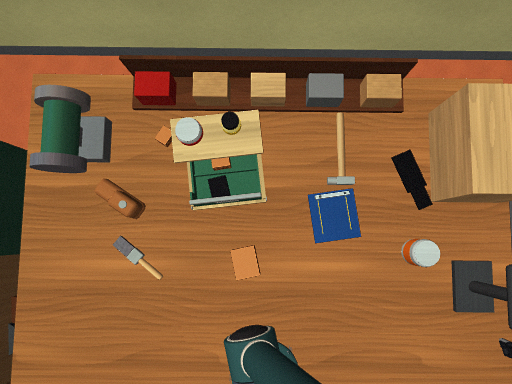

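View pics/side0.png

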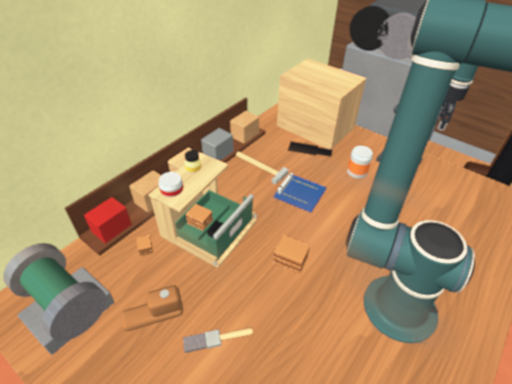

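The top view shows the bin (225,180) with the tan heel at (221,162) partly under the canopy and the black one at (219,186). The jig is at (334,217) with its stop on the far side (333,195). The big look-alike is at (245,263) and the small one at (164,136). Next I fit the rail and jig.

```bash
cat >> h.py <<'E'
def rect(p):
    (c,s,a)=cv2.minAreaRect((p[:,:2]*1000).astype(np.float32)); return np.round(c,1),np.round(s,1),round(a,1)
def mask(P,lo,hi):
    with np.errstate(invalid="ignore"): return np.all((P>lo)&(P<hi),-1)
def line(p):
    m=np.median(p,0); vx,vy,_,_=cv2.fitLine((p[:,:2]).astype(np.float32),cv2.DIST_HUBER,0,.001,.001).ravel()
    return np.round((p.min(0)+p.max(0))/2,4),np.degrees(np.arctan2(vy,vx)).round(2)
E
python3 - <<'E'
from h import *
for n in ("top","side"):
    z=np.load(f"/tmp/{n}.npz"); im,P=z["im"],z["P"]
    m=mask(P,[.5,0,.13],[.62,.28,.155]); print(n,"rail",m.sum(),line(P[m]),rect(P[m]),np.median(P[m],0))
    hsv=cv2.cvtColor(im,cv2.COLOR_BGR2HSV)
    b=mask(P,[.4,-.33,.003],[.62,-.1,.02])&(hsv[...,0]>100)&(hsv[...,0]<130)&(hsv[...,1]>120)
    print("jig",b.sum(),rect(P[b]))
    s=mask(P,[.5,-.33,.026],[.62,-.13,.06]); print("stop",s.sum(),rect(P[s]),np.median(P[s],0),line(P[s]))
    c=mask(P,[.6,0,.195],[.85,.3,.222]); print("canopy",rect(P[c]))
    t=(hsv[...,0]<20)&(hsv[...,1]>100)&mask(P,[.6,.05,.05],[.72,.25,.1]); print("tan",t.sum(),rect(P[t]),np.median(P[t],0))
print(eyes.get_calibration("wrist")["T_tool_cam"],eyes.get_calibration("wrist")["K"])
E
```

```text
top rail 366 (array([0.5435, 0.123 , 0.1408]), np.float32(-82.98)) (array([543.5, 122.9]), array([ 14.3, 210.5]), 6.9) [0.54309934 0.12265138 0.14340492]
jig 1966 (array([ 503.4, -220.1]), array([158.1, 149.4]), 8.9)
stop 211 (array([ 592.6, -219.3]), array([ 57.6, 134.4]), 8.2) [ 0.57284881 -0.22628816  0.03488549] (array([ 0.5881, -0.2196,  0.0346]), np.float32(-62.02))
canopy (array([711.4, 142.3]), array([125.9, 250.2]), 7.0)
tan 179 (array([663.9, 144.8]), array([31. , 54.9]), 10.0) [0.65943606 0.14563639 0.0764075 ]
side rail 304 (array([0.5396, 0.122 , 0.1388]), np.float32(-83.15)) (array([540.7, 121.8]), array([ 15.7, 213. ]), 6.7) [0.53767524 0.13261851 0.14197371]
jig 717 (array([ 496.9, -214.9]), array([150.6, 147.5]), 8.3)
stop 118 (array([ 590.1, -217.7]), array([ 58.8, 133.1]), 8.5) [ 0.56798633 -0.21929793  0.03344722] (array([ 0.5849, -0.2187,  0.0341]), np.float32(-64.02))
canopy (array([709.3, 142.8]), array([128.5, 252.6]), 6.7)
tan 365 (array([680. , 149.4]), array([71.2, 60.3]), 8.5) [0.67387712 0.15604056 0.07548012]
[[ 1.10995347e-03 -9.64717969e-01 -2.63283135e-01  6.53142876e-02]
 [ 9.99998733e-01  7.70458311e-04  1.39271014e-03 -2.92170682e-04]
 [-1.14072382e-03 -2.63284347e-01  9.64717602e-01 -1.28002537e-01]
 [ 0.00000000e+00  0.00000000e+00  0.00000000e+00  1.00000000e+00]] [[278.0469119    0.         257.41208236]
 [  0.         278.0469119  195.57747599]
 [  0.           0.           1.        ]]
```

>>> {"op": "carry_out", "data": {
  "series": "0.03 0.06 0.02 0;0.03 0.06 0.02 0;0.03 0.06 0.02 0;0.03 0.06 0.02 0;0.03 0.06 0 0;0.03 0.06 0 0;0.02 0.05 0 0;0 0 0 0"
}}

```text
time: 1.9
tool_pos: [0.364, -0.2716, 0.3171]
tcp_rot: [3.112, 0.431, 0.002]
wrist_force: [0.1, -1.0, 0.8]
width: 1.003
grip_force: 0.0
```

>>> {"op": "carry_out", "data": {
  "series": "0.008 0.024 0.002 10.7;0.008 0.024 0.002 10.7;0.008 0.024 0.002 10.7;0.008 0.024 0.002 10.7;0.008 0.024 0.002 10.7;0.008 0.024 0.002 10.7;0.008 0.024 0.002 10.7;0.008 0.024 0.002 10.7;0.008 0.024 0.002 10.7;0.008 0.024 0.002 10.7;0.008 0.024 0.002 10.7;0.008 0.024 0.002 10.7;0.008 0.024 0.002 10.7;0.008 0.024 0.002 10.7;0.008 0.024 0.002 10.7;0.008 0.024 0.002 10.7;0 0 0 0;0 0 0 0",
  "jaw": -1
}}

```text
time: 4.15
tool_pos: [0.4911, 0.1084, 0.3485]
tcp_rot: [0.178, -3.136, 0.001]
wrist_force: [-0.4, -0.7, 0.2]
width: -0.0
grip_force: 0.0
```

```bash
python3 - <<'E'
from h import *
im,d,P=shot("wrist"); np.savez("/tmp/w1",im=im,P=P); cv2.imwrite("pics/w1.png",im)
s=bot.read_state(); print(s["tool_pos"],s["tcp_rot"],s["q"],s["width"]); M=R.from_rotvec(s["tcp_rot"]).as_matrix(); print("tool x deg",np.degrees(np.arctan2(M[1,0],M[0,0])))
m=mask(P,[.5,0,.13],[.62,.28,.155]); print("rail",m.sum(),rect(P[m]),line(P[m]),np.median(P[m],0))
E
```

```text
[0.49095438 0.10832    0.34849881] [ 1.77778065e-01 -3.13609121e+00  1.10453112e-03] [ 1.68035870e-01 -1.14373095e-01  1.82135319e+00 -6.53059536e-04
  1.43515425e+00 -1.51592633e+00] 0.002612528906739459
tool x deg -173.51101295654942
rail 1995 (array([540.3, 122.8]), array([ 14.8, 211.3]), 7.0) (array([0.5403, 0.1225, 0.1373]), np.float32(-82.61)) [0.53848042 0.12390816 0.14175582]
```

View pics/w1.png

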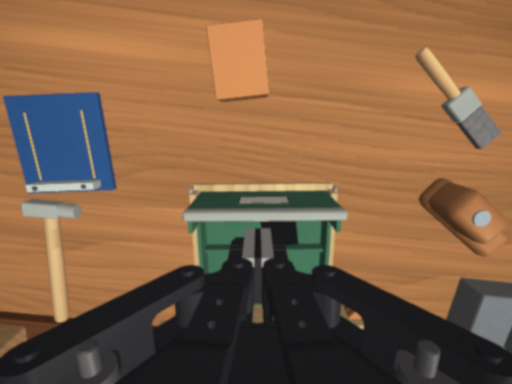

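Wrist view: the rail runs from (186,214) to (346,214) and the fingers point to just behind it. The rail centre is about (0.541, 0.1225) at yaw 7°. I'll hook it from behind with shut fingers.

>>> {"op": "carry_out", "data": {
  "series": "0.027 0.006 -0.01 0.5;0.026 0.006 -0.02 0;0.026 0.006 -0.04 0;0 0 -0.05 0;0 0 -0.05 0;0 0 -0.04 0;0 0 -0.022 0;0 0 0 0"
}}

```text
time: 5.2
tool_pos: [0.5679, 0.126, 0.1143]
tcp_rot: [0.192, -3.13, 0.001]
wrist_force: [-0.6, 0.1, 0.2]
width: 0.001
grip_force: 0.0
```

>>> {"op": "carry_out", "data": {
  "series": "-0.005 -0.0006 0 0;-0.006 -0.0007 0 0;-0.007 -0.0009 0 0;-0.007 -0.0009 0 0;-0.007 -0.0009 0 0;-0.007 -0.0009 0 0;-0.007 -0.0009 0 0;-0.007 -0.0009 -0.001 0;-0.007 -0.0009 -0.001 0;-0.005 -0.0006 -0.002 0;-0.003 -0.0004 -0.001 0"
}}

```text
time: 6.58
tool_pos: [0.5093, 0.12, 0.1161]
tcp_rot: [-0.195, 3.117, 0.003]
wrist_force: [13.0, 1.2, -1.4]
width: -0.004
grip_force: 5.6
```

>>> {"op": "carry_out", "data": {
  "series": "-0.005 -0.0006 0 0;-0.005 -0.0006 0 0;-0.003 -0.0004 0 0;0 0 0 0"
}}

```text
time: 7.08
tool_pos: [0.4957, 0.1184, 0.1156]
tcp_rot: [-0.195, 3.119, 0.003]
wrist_force: [12.4, 1.1, -3.2]
width: 0.002
grip_force: 6.3
```

>>> {"op": "carry_out", "data": {
  "series": "-0.003 -0.0004 0 0;-0.003 -0.0004 0 0;0 0 0 0"
}}

```text
time: 7.45
tool_pos: [0.4907, 0.1177, 0.115]
tcp_rot: [-0.195, 3.116, 0.003]
wrist_force: [18.0, 3.1, -11.7]
width: -0.0
grip_force: 8.9
```

>>> {"op": "carry_out", "data": {
  "series": "-0.002 0 0 0;-0.002 0 0 0;0 0 0 0"
}}

```text
time: 7.82
tool_pos: [0.4903, 0.1178, 0.1156]
tcp_rot: [-0.195, 3.108, 0.003]
wrist_force: [28.4, 1.8, -18.1]
width: 0.002
grip_force: 13.5
```

>>> {"op": "carry_out", "data": {
  "series": "0.01 0.001 0 0;0.009 0.001 0.01 0;0.003 0 0.05 0;0.003 -0.01 0.06 0;0 -0.03 0.06 0;0 -0.04 0.05 0;0 -0.02 0.02 0;0 0 0 0;0 0 0 0",
  "jaw": 1
}}

```text
time: 8.95
tool_pos: [0.5031, 0.022, 0.3555]
tcp_rot: [0.196, -3.134, -0.001]
wrist_force: [-0.2, -0.5, 0.0]
width: 1.001
grip_force: 0.0
```

```bash
python3 - <<'E'
from h import *
for n in ("wrist","top"):
    im,d,P=shot(n); np.savez("/tmp/%s2"%n,im=im,P=P); cv2.imwrite(f"pics/{n}2.png",im)
    hsv=cv2.cvtColor(im,cv2.COLOR_BGR2HSV)
    h0=np.array([.538,.122,.02]); a=np.radians(7); Rz=np.array([[np.cos(a),np.sin(a),0],[-np.sin(a),np.cos(a),0],[0,0,1]])
    Q=(P-h0)@Rz.T
    t=(hsv[...,0]<20)&(hsv[...,1]>80)&mask(Q,[.03,-.1,.07],[.15,.1,.17])
    q=Q[t]; print(n,"tan px",t.sum()); 
    if t.sum()>20:
        print(np.percentile(q,[2,50,98],axis=0).round(4)); print("xy",rect(q))
    # tilt: green floor/wall
    th=.68; B=np.array([[np.cos(th),0,np.sin(th)],[0,1,0],[-np.sin(th),0,np.cos(th)]])
    b=q@B.T; print("bin coords",np.percentile(b,[2,50,98],axis=0).round(4))
    r=mask(Q,[-.09,-.11,.085],[-.045,.11,.12]); print("rail",r.sum(),np.median(Q[r],0).round(4),np.percentile(Q[r],[2,98],axis=0).round(3))
    for r in spot_in(n,"tan_heel_mid")[:3]: print(np.round(r["rect"]),round(r["score"],2))
    j=mask(P,[.4,-.33,.003],[.62,-.1,.02])&(hsv[...,0]>100)&(hsv[...,0]<130)&(hsv[...,1]>120); print("jig",rect(P[j]))
print(bot.read_state()["tool_pos"])
E
```

```text
wrist tan px 1831
[[ 0.0438 -0.0191  0.0959]
 [ 0.0739 -0.0035  0.1262]
 [ 0.1156  0.0199  0.1489]]
xy (array([84.4,  6.8]), array([83.9, 52.8]), 0.6)
bin coords [[ 0.1017 -0.0191  0.0199]
 [ 0.1375 -0.0035  0.0556]
 [ 0.1691  0.0199  0.0574]]
rail 2209 [-0.0711 -0.0017  0.0968] [[-0.079 -0.101  0.09 ]
 [-0.061  0.101  0.1  ]]
[303.  61.  55.  82.] 0.9
[327. 265.  41.  56.] 0.71
[335. 265. 208. 233.] 0.4
jig (array([ 499.5, -218.3]), array([154.5, 147.9]), 8.7)
top tan px 76
[[ 0.0825 -0.0195  0.1262]
 [ 0.1046  0.0255  0.1403]
 [ 0.1203  0.0344  0.1538]]
xy (array([110.4,  14.1]), array([33.8, 66.2]), 30.6)
bin coords [[ 0.1495 -0.0195  0.0225]
 [ 0.1723  0.0255  0.0481]
 [ 0.1747  0.0344  0.0584]]
rail 321 [-0.0679 -0.0126  0.0983] [[-0.076 -0.1    0.086]
 [-0.056  0.102  0.104]]
[244. 264.  28.  38.] 0.92
[162. 134.  20.  20.] 0.6
[220. 166.  22.  13.] 0.53
jig (array([ 503.2, -220. ]), array([158. , 150.4]), 8.7)
[0.50318973 0.02231243 0.35472673]
```

View pics/wrist2.png

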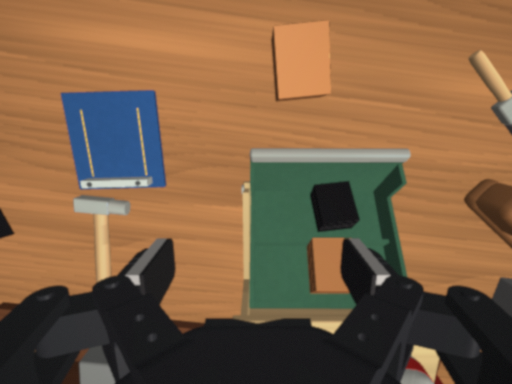

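The bin is fully tipped. In the wrist view the tan block is at about (330,265) against the divider and the black one at (335,205). I'll go in for the grasp.

>>> {"op": "carry_out", "data": {
  "series": "0.02 0.028 0 0;0.025 0.03 -0.01 0;0.025 0.03 -0.02 0;0.0225 0.026 -0.03 0;0.001 0 -0.05 0;0 0 -0.05 0;0 0 -0.03 0;0 0 -0.016 0;0 0 -0.016 0;0 0 -0.014 0;0 0 0 0"
}}

```text
time: 10.52
tool_pos: [0.5969, 0.1354, 0.1196]
tcp_rot: [0.196, -3.134, 0.0]
wrist_force: [-0.4, -0.2, 0.3]
width: 0.997
grip_force: 0.0
```

```bash
python3 - <<'E'
from h import *
s=bot.read_state(); print(s["tool_pos"],s["wrist_force"])
im,d,P=shot("side"); cv2.imwrite("pics/side3.png",cv2.resize(im[140:320,120:320],None,fx=3,fy=3))
im,d,P=shot("wrist"); cv2.imwrite("pics/w3.png",im)
E
```

```text
[0.5969307  0.13542468 0.11961328] [-0.44454675 -0.16735275  0.2962622 ]
```

View pics/w3.png

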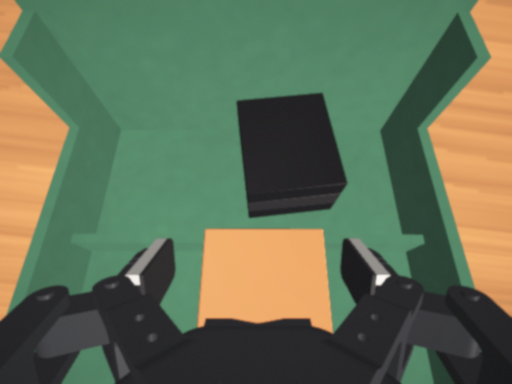

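The fingers straddle the tan block, which spans columns 204–325, and stay clear of the black one. A small shift in +y centres them, then I close.

>>> {"op": "carry_out", "data": {
  "series": "0 0.003 -0.003 0;0 0 0 0;0 0 0 0"
}}

```text
time: 11.0
tool_pos: [0.5976, 0.1386, 0.1178]
tcp_rot: [-0.196, 3.135, 0.0]
wrist_force: [-0.4, 0.2, 0.6]
width: 1.001
grip_force: 0.0
```

>>> {"op": "carry_out", "data": {
  "series": "0 0 0 0;0 0 0 0;0 0 0 0;0 0 0 0;0 0 0 0",
  "jaw": -1,
  "grip_force": 40
}}

```text
time: 11.62
tool_pos: [0.5977, 0.1384, 0.1176]
tcp_rot: [-0.196, 3.135, -0.0]
wrist_force: [1.1, -0.2, 0.4]
width: 0.648
grip_force: 43.4
```

>>> {"op": "carry_out", "data": {
  "series": "-0.006 -0.0007 0.008 0;-0.01 -0.001 0.014 0;-0.012 -0.0015 0.017 0;-0.012 -0.0015 0.017 0;-0.012 -0.0015 0.02 0;-0.012 -0.0015 0.025 0;0 0 0.03 0;0 0 0.02 0;0 0 0 0"
}}

```text
time: 12.75
tool_pos: [0.5341, 0.1311, 0.2707]
tcp_rot: [-0.196, 3.132, 0.001]
wrist_force: [0.6, 0.0, -1.6]
width: 0.65
grip_force: 43.2
```

```bash
python3 - <<'E'
from h import *
s=bot.read_state(); print(s["tool_pos"],s["wrist_force"],s["width"])
im,d,P=shot("side"); cv2.imwrite("pics/side4.png",cv2.resize(im[110:310,130:330],None,fx=2.9,fy=2.9))
E
```

```text
[0.53409891 0.13105744 0.27072525] [ 0.63501215  0.04087158 -1.61123008] 0.6501405240620474
```

View pics/side4.png

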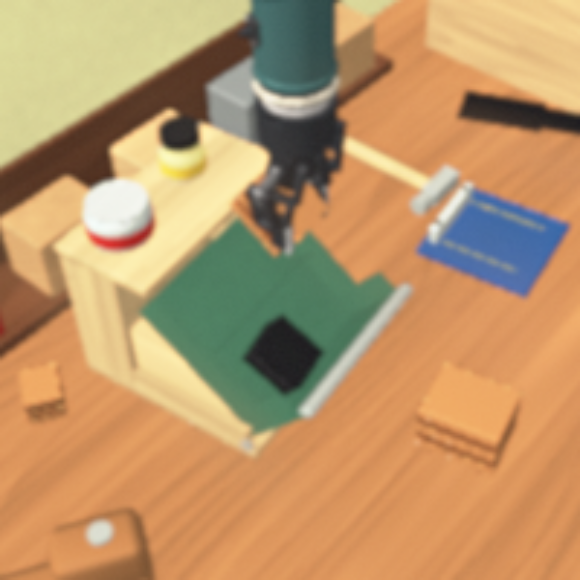

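>>> {"op": "carry_out", "data": {
  "series": "-0.012 -0.02 0 0;-0.022 -0.032 0 0;-0.024 -0.035 0 0;-0.024 -0.035 0 0;-0.022 -0.032 -0.02 0;-0.015 -0.02 -0.03 0;-0.005 -0.007 -0.04 0;0 0 -0.04 0;0 0 -0.04 0;0 0 -0.03 0;0 0 -0.015 0;0 0 -0.01 0;0 0 0 0"
}}

```text
time: 14.42
tool_pos: [0.4092, -0.0503, 0.0432]
tcp_rot: [0.196, -3.135, -0.0]
wrist_force: [0.4, 0.4, -0.7]
width: 0.648
grip_force: 43.2
```

>>> {"op": "carry_out", "data": {
  "series": "0 0 -0.005 0;0 0 -0.003 0;0 0 0 0"
}}

```text
time: 14.8
tool_pos: [0.4096, -0.0502, 0.0356]
tcp_rot: [-0.196, 3.135, -0.0]
wrist_force: [-0.4, 0.5, -2.6]
width: 0.649
grip_force: 43.2
```

```bash
python3 - <<'E'
from h import *
s=bot.read_state(); print(s["tool_pos"],s["wrist_force"],s["width"])
im,d,P=shot("side"); cv2.imwrite("pics/side5.png",cv2.resize(im[150:300,210:360],None,fx=3.5,fy=3.5))
E
```

```text
[ 0.40957578 -0.05016192  0.03557504] [-0.43811495  0.46892412 -2.61102863] 0.6487256597524603
```

View pics/side5.png

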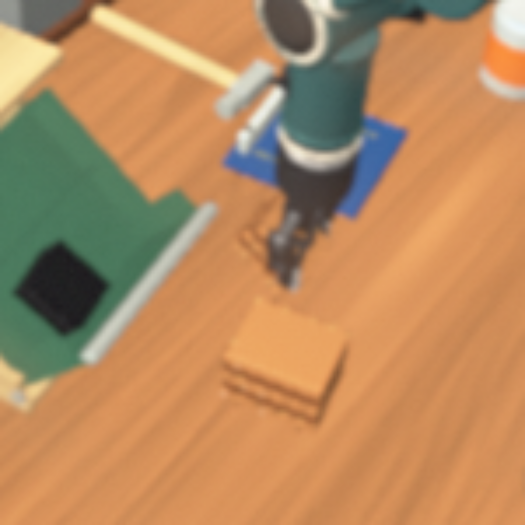

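The block is still tilted in the grip, just above the bare table. I'll lower it to contact.

>>> {"op": "carry_out", "data": {
  "series": "0 0 -0.003 0;0 0 -0.002 0;0 0 0 0"
}}

```text
time: 15.22
tool_pos: [0.4093, -0.0501, 0.0302]
tcp_rot: [0.196, -3.135, -0.0]
wrist_force: [0.6, 0.2, -1.1]
width: 0.654
grip_force: 43.2
```

>>> {"op": "carry_out", "data": {
  "series": "0 0 -0.002 0;0 0 0 0"
}}

```text
time: 15.48
tool_pos: [0.4095, -0.0502, 0.0297]
tcp_rot: [0.196, -3.134, -0.0]
wrist_force: [-6.6, 0.9, 13.5]
width: 0.647
grip_force: 45.1
```

>>> {"op": "carry_out", "data": {
  "series": "0 0 0.001 0;0 0 0 0;0 0 0 0;0 0 0 0",
  "jaw": 0.6
}}

```text
time: 15.98
tool_pos: [0.4094, -0.0502, 0.0293]
tcp_rot: [0.196, -3.135, -0.0]
wrist_force: [0.5, -0.2, 0.5]
width: 0.797
grip_force: 0.0
```

>>> {"op": "carry_out", "data": {
  "series": "0 0 0.02 0;0 0 0.04 0;-0.01 0 0.06 0;-0.03 0 0.06 0;-0.02 0 0.04 0;0 0 0 0;0 0 0 0",
  "jaw": 1
}}

```text
time: 16.85
tool_pos: [0.3513, -0.0502, 0.2447]
tcp_rot: [0.196, -3.135, -0.0]
wrist_force: [-0.9, -0.2, -0.5]
width: 1.002
grip_force: 0.0
```

```bash
python3 - <<'E'
from h import *
s=bot.read_state(); print(s["tool_pos"],s["tcp_rot"])
im,d,P=shot("wrist"); cv2.imwrite("pics/w6.png",im); hsv=cv2.cvtColor(im,cv2.COLOR_BGR2HSV); np.savez("/tmp/w6",im=im,P=P)
t=mask(P,[.36,-.12,.025],[.52,.02,.09])&(hsv[...,1]>60); print(t.sum(),rect(P[t]),np.percentile(P[t],[2,50,98],axis=0).round(3))
t=mask(P,[.36,-.12,.042],[.52,.02,.09])&(hsv[...,1]>60); print(t.sum(),rect(P[t]))
for r in spot_in("wrist","tan_heel_mid")[:3]: print(np.round(r["rect"]),r["score"])
im,d,P=shot("top"); hsv=cv2.cvtColor(im,cv2.COLOR_BGR2HSV)
j=mask(P,[.4,-.33,.003],[.62,-.1,.02])&(hsv[...,0]>100)&(hsv[...,0]<130)&(hsv[...,1]>120); print("jig",rect(P[j]))
E
```

```text
[ 0.35131758 -0.05015959  0.24469919] [ 1.95927768e-01 -3.13534155e+00 -4.80172649e-05]
2432 (array([474.1, -31.3]), array([101.8,  78.2]), 7.0) [[ 0.424 -0.073  0.029]
 [ 0.454 -0.044  0.049]
 [ 0.495 -0.016  0.051]]
2223 (array([474.1, -31.3]), array([101.8,  78.2]), 7.0)
[355. 187.  74.  91.] 0.74
[254. 255.  45.  61.] 0.73
jig (array([ 503.4, -220. ]), array([158.3, 149.5]), 8.9)
```

View pics/w6.png

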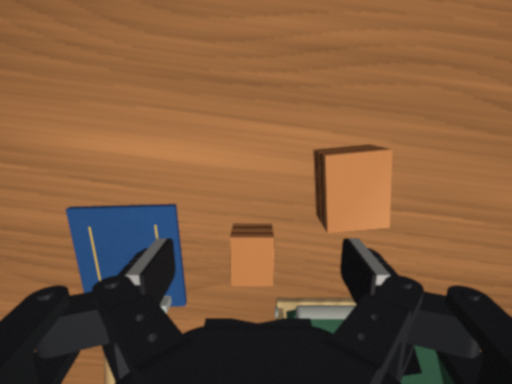

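Released: the tan block lies flat on the table at (252,255), clear of everything. I'll fit its pose and the jig's from the stored views.

```bash
python3 - <<'E'
from h import *
def blob(im,P,m):
    n,l,st,c=cv2.connectedComponentsWithStats(m.astype(np.uint8)); i=1+np.argmax(st[1:,4]); return P[l==i]
z=np.load("/tmp/w6.npz"); im,P=z["im"],z["P"]
m=mask(P,[.40,-.10,.040],[.52,.0,.06]); m[:,:225]=0; m[:,285:]=0; m[295:]=0
b=blob(im,P,m); print("tan",len(b),rect(b),np.median(b,0))
for f in ("w1","wrist2"):
    z=np.load(f"/tmp/{f}.npz"); im,P=z["im"],z["P"]; hsv=cv2.cvtColor(im,cv2.COLOR_BGR2HSV)
    j=(hsv[...,0]>100)&(hsv[...,0]<130)&(hsv[...,1]>120)&mask(P,[.38,-.34,-.01],[.62,-.1,.03]); q=blob(im,P,j); print(f,"jig",rect(q),np.median(q,0))
    s=mask(P,[.54,-.3,.028],[.60,-.13,.045])&(hsv[...,1]<70); q=blob(im,P,s); print("stop top",len(q),rect(q),np.median(q,0))
    y=(hsv[...,0]>15)&(hsv[...,0]<40)&mask(P,[.44,-.3,-.01],[.545,-.14,.03]);n,l,st,c=cv2.connectedComponentsWithStats(y.astype(np.uint8))
    for i in range(1,n):
        if st[i,4]>30: print("yl",st[i,4],line(P[l==i]))
z=np.load("/tmp/top.npz"); P=z["P"];s=mask(P,[.54,-.3,.028],[.60,-.13,.042]);q=blob(None,P,s);print("top stop",rect(q))
E
```

```text
tan 2206 (array([459.8, -44.3]), array([70.8, 55.8]), 7.7) [ 0.45730372 -0.0443014   0.04938587]
w1 jig (array([ 499.9, -218.2]), array([154.7, 149.7]), 8.8) [ 0.48686713 -0.21711136  0.01172561]
stop top 546 (array([ 565.7, -209.8]), array([ 12.3, 111.5]), 8.6) [ 0.56468347 -0.20750834  0.0357158 ]
yl 150 (array([ 0.4927, -0.1751,  0.012 ]), np.float32(8.84))
yl 144 (array([ 0.5003, -0.2671,  0.0119]), np.float32(8.97))
wrist2 jig (array([ 499.5, -218.3]), array([154.5, 147.9]), 8.7) [ 0.48688519 -0.21834169  0.01157344]
stop top 530 (array([ 565.6, -209.5]), array([ 12.4, 110.7]), 8.8) [ 0.56472063 -0.20819432  0.03558033]
yl 142 (array([ 0.493 , -0.1739,  0.0119]), np.float32(8.75))
yl 130 (array([ 0.4999, -0.267 ,  0.0119]), np.float32(9.01))
top stop (array([ 568.4, -210.4]), array([ 12., 110.]), 8.7)
```

>>> {"op": "carry_out", "data": {
  "series": "0.03 0.001 -0.02 0.55;0.035 0.002 -0.04 0;0.025 0.0017 -0.05 0;0.0087 0 -0.04 0;0 0 -0.03 0;0 0 -0.02 0;0 0 -0.01 0;0 0 -0.0087 0;0 0 0 0;0 0 0 0",
  "jaw": 0.6
}}

```text
time: 18.25
tool_pos: [0.4509, -0.0456, 0.0273]
tcp_rot: [-0.211, 3.133, -0.0]
wrist_force: [-0.8, -0.8, 0.5]
width: 0.798
grip_force: 0.0
```

>>> {"op": "carry_out", "data": {
  "series": "0 0 0 0;0 0 0 0;0 0 0 0;0 0 0 0;0 0 0.005 0;0 0 0.02 0;0 0 0.03 0;0 0 0.025 0",
  "jaw": -1,
  "grip_force": 40
}}

```text
time: 19.25
tool_pos: [0.4495, -0.0454, 0.1071]
tcp_rot: [0.211, -3.133, -0.0]
wrist_force: [0.5, 0.6, -2.3]
width: 0.655
grip_force: 43.1
```

>>> {"op": "carry_out", "data": {
  "series": "0.006 -0.02 0 1.1;0.01 -0.034 0 0;0.012 -0.038 0 0;0.012 -0.038 0 0;0.009 -0.03 0 0;0.0045 -0.0136 0 0;0 0 -0.02 0;0 0 -0.025 0;0 0 -0.015 0;0 0 -0.006 0;0 0 0 0;0 0 0 0"
}}

```text
time: 20.75
tool_pos: [0.5044, -0.2192, 0.0413]
tcp_rot: [-0.242, 3.131, -0.001]
wrist_force: [0.5, 0.9, -1.2]
width: 0.65
grip_force: 43.1
```

>>> {"op": "carry_out", "data": {
  "series": "0.003 0.0005 -0.001 0;0.003 0.0005 0 0;0.002 0.0003 0 0;0.001 0.0002 0 0;0 0 0 0;0 0 0 0"
}}

```text
time: 21.5
tool_pos: [0.5129, -0.2176, 0.0397]
tcp_rot: [-0.241, 3.132, -0.0]
wrist_force: [-0.3, -0.9, -0.5]
width: 0.651
grip_force: 43.1
```

>>> {"op": "carry_out", "data": {
  "series": "0.001 0.00015 0 0;0.001 0.00015 0 0;0 0 0 0"
}}

```text
time: 21.88
tool_pos: [0.5148, -0.2173, 0.0397]
tcp_rot: [-0.241, 3.132, -0.0]
wrist_force: [-0.7, 0.5, 0.6]
width: 0.65
grip_force: 43.2
```

>>> {"op": "carry_out", "data": {
  "series": "0.001 0.00015 0 0;0 0 0 0"
}}

```text
time: 22.12
tool_pos: [0.515, -0.2173, 0.0398]
tcp_rot: [0.242, -3.131, 0.0]
wrist_force: [-4.9, -0.5, 4.7]
width: 0.649
grip_force: 43.8
```

>>> {"op": "carry_out", "data": {
  "series": "0 0 -0.0007 0;0 0 0 0"
}}

```text
time: 22.38
tool_pos: [0.515, -0.2173, 0.0397]
tcp_rot: [0.241, -3.131, -0.0]
wrist_force: [-7.5, -0.3, 8.9]
width: 0.649
grip_force: 44.4
```

>>> {"op": "carry_out", "data": {
  "series": "0 0 0 0;0 0 0 0;0 0 0 0;0 0 0 0",
  "jaw": 0.6
}}

```text
time: 22.88
tool_pos: [0.5158, -0.2171, 0.0388]
tcp_rot: [-0.241, 3.132, 0.0]
wrist_force: [0.9, 0.2, 0.5]
width: 0.797
grip_force: 0.0
```

>>> {"op": "carry_out", "data": {
  "series": "0 0 0.015 0;0 0 0.03 0;0 0 0.05 0;-0.02 0.02 0.05 0;-0.03 0.04 0.05 0;-0.03 0.05 0.03 0;-0.03 0.06 0.03 0;0 0.03 0 0;0 0 0 0;0 0 0 0",
  "jaw": 0.9
}}

```text
time: 24.12
tool_pos: [0.4151, -0.0335, 0.2826]
tcp_rot: [-0.242, 3.132, -0.001]
wrist_force: [0.0, -0.4, -1.1]
width: 0.954
grip_force: 0.0
```

```bash
python3 - <<'E'
from h import *
s=bot.read_state(); print(s["tool_pos"],s["tcp_rot"])
def blob(P,m):
    n,l,st,c=cv2.connectedComponentsWithStats(m.astype(np.uint8)); i=1+np.argmax(st[1:,4]); return P[l==i]
for n in ("wrist","top"):
    im,d,P=shot(n); cv2.imwrite(f"pics/{n}7.png",im); hsv=cv2.cvtColor(im,cv2.COLOR_BGR2HSV); np.savez(f"/tmp/{n}7",im=im,P=P)
    q=blob(P,mask(P,[.45,-.28,.05],[.60,-.15,.075])); print(n,"tan",len(q),rect(q),np.median(q,0))
    q=blob(P,mask(P,[.54,-.3,.028],[.60,-.13,.043])&(hsv[...,1]<70)); print("stop",len(q),rect(q))
    q=blob(P,mask(P,[.38,-.34,.003],[.62,-.1,.02])&(hsv[...,0]>100)&(hsv[...,0]<130)&(hsv[...,1]>120)); print("jig",rect(q))
E
```

```text
[ 0.41507579 -0.0334599   0.28262087] [-2.42106504e-01  3.13175039e+00 -1.17962370e-03]
wrist tan 2272 (array([ 524.7, -215.4]), array([70.7, 57.1]), 8.8) [ 0.52140625 -0.21346001  0.06153079]
stop 59 (array([ 573. , -258.4]), array([12. , 10.9]), 12.3)
jig (array([ 498.1, -218.7]), array([153.4, 148.1]), 8.7)
top tan 415 (array([ 527.8, -216.4]), array([69.8, 56.5]), 8.7) [ 0.52623824 -0.21488422  0.0629259 ]
stop 112 (array([ 568.2, -209.9]), array([ 11.2, 108.4]), 8.9)
jig (array([ 503.5, -220.2]), array([158.3, 149.9]), 8.7)
```

View pics/wrist7.png

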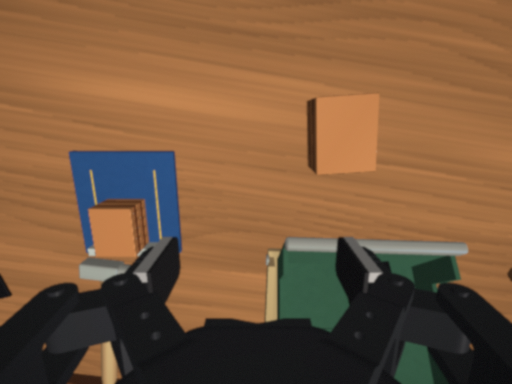

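The tan block sits flush on the stop (113,235), between the lines, and the jig hasn't moved. Now I'll push the bin shut with closed fingers.

>>> {"op": "carry_out", "data": {
  "series": "0.004 0.03 0 0;0.004 0.04 0 0;0.004 0.04 0 0;0 0.0315 -0.02 0;0 0 -0.04 0;0 0 -0.05 0;0 0 -0.045 0;0 0 -0.0186 0;0 0 0 0",
  "jaw": -1
}}

```text
time: 25.35
tool_pos: [0.4255, 0.1072, 0.1063]
tcp_rot: [0.238, -3.127, 0.001]
wrist_force: [-0.0, -0.4, 0.0]
width: 0.001
grip_force: 0.0
```

>>> {"op": "carry_out", "data": {
  "series": "0.008 0.001 0 0;0.008 0.001 0 0;0.006 0.0007 0 0;0.006 0.0007 0 0;0.006 0.0007 0 0;0.006 0.0007 0 0;0.006 0.0007 0 0;0.006 0.0007 0 0;0.006 0.0007 0 0;0.006 0.0007 0 0;0.006 0.0007 0 0;0.006 0.0007 0 0;0.006 0.0007 0 0;0 0 0 0"
}}

```text
time: 27.1
tool_pos: [0.5152, 0.1191, 0.1139]
tcp_rot: [-0.24, 3.12, 0.002]
wrist_force: [0.4, -0.4, -0.6]
width: 0.004
grip_force: 0.0
```

>>> {"op": "carry_out", "data": {
  "series": "0.004 0.0005 0 0;0.004 0.0005 0 0;0.002 0 0 0;0.002 0 0 0;0 0 0 0"
}}

```text
time: 27.72
tool_pos: [0.5208, 0.119, 0.1081]
tcp_rot: [0.241, -3.131, 0.0]
wrist_force: [-0.4, -0.9, -0.0]
width: -0.001
grip_force: 0.0
```

>>> {"op": "carry_out", "data": {
  "series": "0.002 0 0 0;0.002 0 0 0;0.002 0 0 0;0 0 0 0"
}}

```text
time: 28.22
tool_pos: [0.521, 0.1176, 0.1064]
tcp_rot: [0.239, -3.119, 0.003]
wrist_force: [-14.1, -5.1, 3.0]
width: -0.001
grip_force: 0.0
```

>>> {"op": "carry_out", "data": {
  "series": "0.002 0 0 0;0 0 0 0"
}}

```text
time: 28.48
tool_pos: [0.521, 0.1174, 0.1061]
tcp_rot: [0.238, -3.114, 0.003]
wrist_force: [-21.7, -3.7, 8.8]
width: 0.0
grip_force: 0.0
```

>>> {"op": "carry_out", "data": {
  "series": "-0.012 0 0 0;-0.02 0 0 0;-0.03 0 0.03 0;-0.02 -0.02 0.05 0;-0.01 -0.03 0.05 0;0 -0.03 0.05 0;0 0 0 0;0 0 0 0"
}}

```text
time: 29.48
tool_pos: [0.4374, 0.0391, 0.289]
tcp_rot: [-0.24, 3.13, 0.0]
wrist_force: [-0.2, 0.6, -0.1]
width: -0.0
grip_force: 0.0
```

```bash
python3 - <<'E'
from h import *
def blob(P,m):
    n,l,st,c=cv2.connectedComponentsWithStats(m.astype(np.uint8)); i=1+np.argmax(st[1:,4]); return P[l==i]
for n in ("top","wrist"):
    im,d,P=shot(n); hsv=cv2.cvtColor(im,cv2.COLOR_BGR2HSV)
    cv2.imwrite(f"pics/{n}8.png",im)
    m=mask(P,[.5,0,.13],[.62,.28,.155]); print("rail",m.sum(),rect(P[m]),np.median(P[m],0))
    q=blob(P,mask(P,[.45,-.28,.05],[.60,-.15,.075])); print(n,"tan",len(q),rect(q))
    q=blob(P,mask(P,[.38,-.34,.003],[.62,-.1,.02])&(hsv[...,0]>100)&(hsv[...,0]<130)&(hsv[...,1]>120)); print("jig",rect(q))
    if n=="top":
        o=cv2.absdiff(im,np.load("/tmp/top.npz")["im"]).max(2)>60
        nn,l,st,c=cv2.connectedComponentsWithStats(o.astype(np.uint8)); print([(st[i,:5].tolist()) for i in range(1,nn) if st[i,4]>15])
E
```

```text
rail 363 (array([543.6, 122.8]), array([ 14.7, 210.4]), 7.1) [0.54315839 0.12386965 0.14324912]
top tan 412 (array([ 527.9, -216.3]), array([70. , 56.8]), 8.5)
jig (array([ 503.4, -219.9]), array([158. , 149.6]), 8.9)
[[211, 157, 20, 13, 189], [208, 175, 18, 6, 25], [323, 195, 24, 25, 461], [191, 207, 95, 177, 7674], [499, 338, 13, 20, 174], [274, 348, 8, 8, 18], [298, 366, 24, 18, 206], [277, 376, 8, 7, 16]]
rail 454 (array([529.4, 202.8]), array([14.2, 48.4]), 5.4) [0.52517673 0.20867346 0.14054792]
wrist tan 2412 (array([ 524.7, -215.3]), array([70.4, 58.2]), 7.9)
jig (array([ 499.7, -218.5]), array([155.5, 149. ]), 8.7)
```

View pics/top8.png

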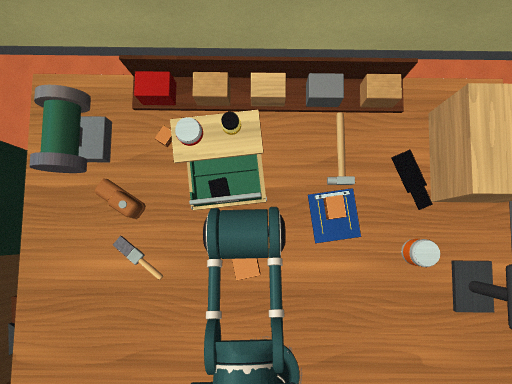

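The rail is back where it started, so the bin is shut, with the black heel still inside at (219,186). The tan block is on the jig at (336,206), and nothing else has moved.

```bash
python3 -c "
from workcell import bot
print(bot.finish_job())"
```

```text
the job is handed in; nothing more can be done
None
```

The job is done and handed in after about 30 s of robot time: the tan block is flat and flush against the stop between the yellow lines, the jig is unmoved, the bin is shut with the black block inside, and the last pictures show nothing else disturbed.

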